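# Refit the autosampler's bearing sleeve and pin it

### The arm

A 6-joint arm with a two-finger parallel gripper is mounted at the origin on the work surface. World frame = base frame: x ahead of the robot, y to its left, z up, the work surface at z = 0. Lengths are in m, angles in rad, forces in N, time in s.
With the tool pointing down it reaches from about 0.425 to 0.925 m from the base axis. Payload 12.5 kg.
Tool frame: the origin (TCP) lies midway between the tips of the shut fingers; the grasp point (between the pads) lies 19 mm behind it; z points along the fingers, y is the line along which they close (so a half turn about z gives the same grasp; the last joint's range is limited). The gripper opens to 85 mm and grips with 20 to 120 N. Pads are 22 mm wide; open, the fingers measure 114 mm over their backs; the gripper's body (76 mm by 85 mm) begins 54 mm behind the grasp point. The pads swing forward as they close: fully open they stand 13 mm farther back than shut.
Start: joints at [-1.222, 0.491, 1.559, -0, 1.092, -0.106], TCP at [0.275, -0.561, 0.231] pointing down, gripper open.
Joint ranges: [-3.1, 3.1], [-0.84, 2.19], [0.05, 2.79], [-1.13, 4.28], [0.06, 2.93], [-2.69, 2.69]. Speed limits (rad/s): [2.22, 2.22, 2.79, 3.14, 3.14, 3.14].

### API

Orientations are given as a rotation vector (axis times angle).
In Python, from rig import readout, eyes, sign_off gives the robot as it stands.
- The arm moves only by the shell command python3 -m creep 'ROWS' [FORCE]. ROWS is a JSON object of lists of equal length, an entry for each row: "travel": the shift along the tool's x, y, z as a fraction of full scale, a list of three; "dr": the turn, a rotation vector about the tool's x, y, z as a fraction of full scale, a list of three; "grip": the finger opening in mm, from 0 to 85.4. In form: {"travel": [[tx, ty, tz], ...], "dr": [[wx, wy, wz], ...], "grip": [grip, ...]}. A call has 1 to 5 rows; each row is the pose to reach, as a shift and turn from the pose commanded when the call began, along the tool's axes at that moment; what a row does not reach only later rows make up. Full scale, the value 1, is 0.5 m for a shift and 90 degrees for a turn. A row lasts 1/8 s, in which the tool goes at most 62.5 mm and 10.7 degrees, less where a joint would pass 70% of its speed; a pose out of reach is approached as far as the arm can. A call with a number of a shift or a turn outside -1 to 1 is refused whole. A call with a gripper value outside its range is refused whole. The fingers move at their own pace and stop on an object; FORCE is the grip in N (left out, the last holds). Time passes only in rows, so rows that repeat a pose let the fingers close. It gives the time, the measured TCP pose, the force, the opening and the grip force at its end, in the units of the state.
- readout.state(): the state, without advancing time (a new reading comes with each control period).
- eyes.get_image(name): name is "scene" or "top" or "wrist"; returns a dict with "color" (400x640x3 uint8, red, green, blue), "camera_matrix" (3x3 intrinsics, pixels), "distortion" ([k1, k2, p1, p2, k3] as OpenCV has them; the pictures are not rectified), "position" and "orientation" of the camera in the world; the wrist camera has in their place "tool_from_camera" (4x4, takes a point from camera to tool coordinates, whose origin is the TCP and whose axes are the flange's). Camera axes: x right, y down, z forward; pixel columns grow to the right and rows downward; lengths in m; the calibration is good to about 2 mm. A picture is of the moment at which its call begins: read the wrist's pose just before it. There is no depth.
- sign_off(): hands the job in; it is judged then, once.
The state is a dict: "t": time; "joints": joint angles; "joint_velocities": joint speeds; "tau": joint torques, N m; "position": TCP position; "orientation": TCP orientation; "force": force on the tool from outside, world axes, zero at the start; "ft_torque": the same for the moment, N m; "finger_gap": finger opening in m; "gripper_force": force on a finger pad.
Only numpy, scipy, OpenCV 4.12 (cv2) and the standard library are available. Lean on these libraries where they do the work, as an engineer would, in place of code of your own. Each camera call takes 0.05 s, during which the arm holds its last target. There are 200 camera calls.

### The job

Refit the bearing sleeve of the autosampler drive: slide the steel sleeve with the side lug down over the upright spindle so that its lug goes between the two fork cheeks, and press it down against the stiff collar until it is fully home. Then push the headed pin sideways through fork and lug until its head is against the cheek. Do not drop the sleeve down the spindle, and leave the other things on the bench where they are.

Things in the scene. Friction and masses are not known exactly. Their poses are not given: they have to be found in the camera images.
- housing: Fixed bearing block; origin: underside, on the spindle axis, z up. Base x -55..83, y +-50, 12 mm thick. 23 mm spindle on the z axis. Guard walls 83 mm high (highest part) at -x and at +-y (to x 6), 27 to 34 mm from the axis: no room for fingers inside. Fork on the open +x side: two 8 mm cheeks, x 35..69, top at z 70, inner faces at y +-7.5; pin hole along y at x 46, z 43 mm.
- seat (a point): Point on the spindle axis, 30 mm above the bench: the sleeve's origin is here when fully home. Axes as housing. Home, the sleeve's top is 7 mm above the guard, so its last travel has to be pressed from above with the fingers on its rim.
- spindle_top (a point): Centre of the spindle's top, 82 mm above the bench; the bevel is 3 mm.
- fork_mid (a point): Middle of the fork gap on the pin's axis (housing x 46, y 0, z 43 mm). Pin axis is the housing's y.
- collar (a joint): Dark disc on the spindle (41 mm diameter, 10 mm thick) on which the sleeve comes to rest; slides down stiffly (about 7 N) and does not spring back. Metres of downward travel: at 0 its top is 54 mm above the bench, at 0.024 it is on its stop, top 30 mm above the bench. Starts at 0 to 0.006.
- pin (a joint): Headed steel pin (7 mm shank, bevelled tip; head 18 mm diameter, 6 mm thick) held stiffly (about 3 N) in the cheek on the housing's -y side. Metres of travel along the housing's +y: 0 drawn out, 0.026 seated, head against the cheek. Starts at 0 to 0.004. A lug in the gap blocks it unless the holes are in line.
- pin_head (a point): Centre of the outer face of the pin's head, 43 mm above the bench; push here along the housing's +y. Drawn out it is at housing x = 46, y = -47.5 mm.
- sleeve: Loose upright steel sleeve, 60 mm high, 44 mm outer and 26 mm bore diameter, 0.25 kg. Origin: centre of its underside. At its lower end a flat lug sticks out along its own +x to 60 mm from the axis, 9 mm thick (y), 26 mm high, with an 11 mm cross hole along y at x 46, z 13 mm. Home, its x lies along the housing's x.
- lug_hole (a point): Middle of the hole in the sleeve's lug (sleeve x 46, y 0, z 13 mm).
- sleeve_top (a point): Centre of the sleeve's upper rim, 60 mm above its underside.
- bush: Bystander: plain steel bush without lug, 44 mm diameter, 60 mm high, 26 mm bore. Origin: centre of underside. Sleeve, bush and weight may stand in each other's places.
- weight: Bystander: steel calibration weight with a neck and knob, 42 mm diameter, 52 mm high. Origin: centre of underside.
- vial: Bystander: small amber vial with white cap, 22 mm diameter, 45 mm high, standing close beside the sleeve on the side away from the lug. Origin: centre of underside.
- jar: Bystander: small amber jar, 36 mm diameter, 58 mm high, near the pin's head. Origin: centre of underside.
- bottle: Bystander: reagent bottle, 60 mm diameter, 150 mm high. Origin: centre of underside.
- beaker: Bystander: glass beaker, 68 mm diameter, 85 mm high. Origin: centre of underside.
- wrench: Bystander: steel wrench lying flat to the left of the housing, about 160 mm long, 10 mm thick. Origin: its underside.

How it is judged:
On the way, in this order (a step that is already met when the one before it is completed fails the run):
1. the sleeve is over the spindle with its lug in the fork, and pressed fully home (underside within 2 mm of its seat) (horizontal distance between sleeve and seat below 0.0035 m and z of sleeve in the frame of seat below 0.002 m and angle between sleeve's own z axis and vertical below 0.06 rad and distance between lug_hole and fork_mid below 0.006 m), for 0.2 s.
2. the pin is pushed through fork and lug until it seats (within 1.5 mm of full travel), with the sleeve still home (all of step 1 and value of joint pin above 0.0245 m), for 0.2 s.
At the end, for the whole second after the job is handed in: The sleeve is at rest on the spindle, upright within 3 degrees, its underside no more than 2 mm above its seat and centred within 3.5 mm, the lug's hole within 6 mm of the middle of the fork; the pin is through the lug and within 1.5 mm of fully seated (all of step 2 and linear speed of sleeve below 0.02 m/s); the robot touches nothing.
It fails at once if the sleeve is dropped down the spindle (faster than 0.35 m/s while on it; a fall of some 6 mm) (horizontal distance between sleeve and seat below 0.008 m and z of sleeve in the frame of seat below 0.05 m and linear speed of sleeve above 0.35 m/s).
It fails at once if a bystander (vial, bush, weight, jar, bottle, beaker, wrench) is moved by more than 25 mm or a standing one is tipped over (distance of any of vial, bush, weight, jar, bottle, beaker, wrench from where it was at the start of the episode above 0.025 m or angle between any of vial, bush, weight, jar, bottle, beaker's own z axis and vertical above 0.5 rad).
It also fails if it takes over 58 s, if anything falls off the work surface, if the arm or the gripper's body presses on something with over 40 N, if the wrist force passes 120 N, or if a joint passes its speed limit or range.

## Working session

There is one attempt and no reset: what is moved stays moved. The work goes in short steps, Python scripts to look and compute and a shell command to move; the robot and the scene stay as the last step left them, time stands still between calls to the robot, and variables do not carry over. Pictures are saved under pics/ and viewed, at most 10 in all, crops included, and the job is handed in when it is done.

```bash
mkdir -p pics; cat > h.py <<'E'
import numpy as np,cv2
from scipy.spatial.transform import Rotation as R
from rig import readout,eyes
def grab(n,fn=None):
    s=readout.state(); im=eyes.get_image(n)
    if fn: cv2.imwrite('pics/'+fn,im['color'][:,:,::-1])
    K=np.array(im['camera_matrix']);D=np.array(im['distortion'])
    if n=='wrist':
        T=np.eye(4);T[:3,:3]=R.from_rotvec(s['orientation']).as_matrix();T[:3,3]=s['position']
        T=T@np.array(im['tool_from_camera'])
    else:
        T=np.eye(4);o=np.array(im['orientation']);T[:3,:3]=o if o.shape==(3,3) else R.from_rotvec(o).as_matrix();T[:3,3]=im['position']
    return im['color'],K,D,T
def at(px,z,K,D,T):
    p=cv2.undistortPoints(np.array(px,float).reshape(-1,1,2),K,D).reshape(-1,2)
    d=np.c_[p,np.ones(len(p))]@T[:3,:3].T
    return T[:3,3]+d*((np.asarray(z)-T[2,3])/d[:,2])[:,None]
def proj(P,K,D,T):
    Q=(np.array(P,float).reshape(-1,3)-T[:3,3])@T[:3,:3]
    return cv2.projectPoints(Q,np.zeros(3),np.zeros(3),K,D)[0].reshape(-1,2)
E
python3 - <<'E'
from h import *
for n in('top','scene'):
    c,K,D,T=grab(n,n+'0.png');print(n,K[0,0],D,T.round(3).tolist())
s=readout.state();print(s)
E
```

```text
top 402.1442293938211 [-0.01618846  0.          0.          0.          0.        ] [[0.023, -0.995, 0.094, 0.47], [-1.0, -0.024, -0.009, 0.007], [0.011, -0.094, -0.995, 0.979], [0.0, 0.0, 0.0, 1.0]]
scene 449.23979534397745 [-0.12259974  0.          0.          0.          0.        ] [[0.586, 0.579, -0.567, 1.133], [0.81, -0.434, 0.395, -0.402], [-0.017, -0.69, -0.723, 0.81], [0.0, 0.0, 0.0, 1.0]]
{'t': 0.1, 'joints': array([-1.22160503e+00,  4.91496069e-01,  1.55938856e+00, -2.43527176e-05,
        1.09171251e+00, -1.05632109e-01]), 'joint_velocities': array([ 0.0013022 , -0.00228039, -0.00218618, -0.00073566, -0.00087447,
        0.00056516]), 'tau': array([ 1.61141914e-03, -6.19447803e+01, -2.62025660e+01, -1.77173856e-04,
        2.92911849e-03,  2.15922120e-05]), 'position': array([ 0.27449264, -0.56127186,  0.23078815]), 'orientation': array([-3.05973391e+00, -7.08085865e-01,  2.25289456e-04]), 'force': array([-0.22593574,  0.28415519,  0.49067588]), 'ft_torque': array([-0.04080152, -0.00016387, -0.01645646]), 'gripper_force': 0.0, 'finger_gap': 0.08539061006163068}
```

View pics/top0.png

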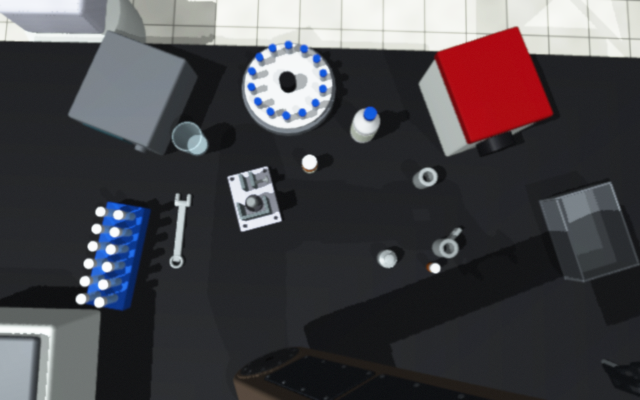

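View pics/scene0.png

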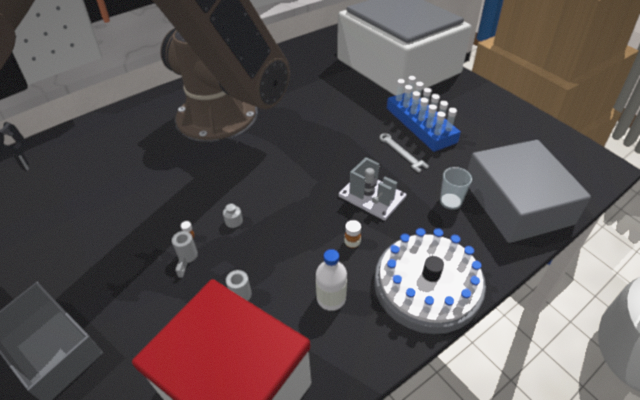

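The top picture shows the sleeve at about (447,247) with its lug toward (458,232). The vial is at (434,267), the weight at (387,258), the bush at (426,177), the housing at (255,200) with its fork up the picture, and the jar at (309,162). I'll enlarge the sleeve and housing.

```bash
python3 - <<'E'
from h import *
c=cv2.imread('pics/top0.png')
a=c[155:245,215:295];b=c[215:285,405:475]
f=lambda x,k:cv2.resize(x,None,fx=k,fy=k,interpolation=cv2.INTER_CUBIC)
A=f(a,5);B=f(b,5);o=np.zeros((450,750,3),np.uint8);o[:450,:400]=A;o[:350,400:]=B
cv2.imwrite('pics/crop.png',cv2.convertScaleAbs(o,alpha=1.3))
im,K,D,T=grab('top')
for n,p,z in[('sleevetop',(448,246),.06),('lugend',(459,232),.026),('vial',(434,267),.045),('weight',(387,258),.05),('bush',(427,177),.06),('spin',(254,203),.082),('jar',(309,161),.058)]:print(n,at([p],z,K,D,T).round(3))
E
```

```text
sleevetop [[ 0.459 -0.297  0.06 ]]
lugend [[ 0.493 -0.335  0.026]]
vial [[ 0.41  -0.269  0.045]]
weight [[ 0.429 -0.16   0.05 ]]
bush [[ 0.617 -0.249  0.06 ]]
spin [[0.545 0.145 0.082]]
jar [[0.648 0.025 0.058]]
```

View pics/crop.png

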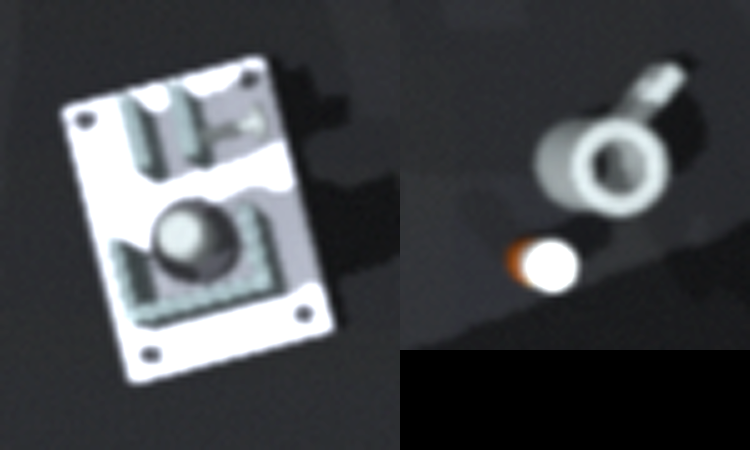

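The crop shows the base corners at crop (62,107), (265,57), (335,328) and (130,383). The sleeve rim centre is at (620,166), the lug end at about (676,69), and the pin head at (262,122) on the right side of the fork. I'll turn these into positions and work out a look-down pose above the sleeve.

```bash
cat >> h.py <<'E'
def go(pos,yaw_y=None,s=None):
    """tool travel/dr (full-scale units) to reach TCP pos, tool down, tool y along world angle yaw_y (mod pi)"""
    s=s or readout.state();M=R.from_rotvec(s['orientation']).as_matrix()
    tr=M.T@(np.array(pos)-s['position'])/.5
    cur=np.arctan2(M[1,1],M[0,1]);y=cur if yaw_y is None else yaw_y
    for k in(0,np.pi):
        yy=y+k;Y=np.array([np.cos(yy),np.sin(yy),0]);Z=np.array([0,0,-1.]);X=np.cross(Y,Z)
        r=R.from_matrix(M.T@np.c_[X,Y,Z]).as_rotvec()/(np.pi/2)
        print('travel',tr.round(4),'dr',r.round(4),'cur y deg',np.degrees(cur).round(2))
E
python3 - <<'E'
from h import *
c,K,D,T=grab('top')
q=np.array([(62,107),(265,57),(335,328),(130,383)])/5+[215,155]-.4
P=at(q,.012,K,D,T);print(P.round(4))
xd=(P[0]+P[1]-P[2]-P[3]);yd=(P[0]+P[3]-P[1]-P[2]);print('len',np.linalg.norm(xd)/2,np.linalg.norm(yd)/2)
a=np.arctan2(xd[1],xd[0]);b=np.arctan2(-yd[0],yd[1]);print('yaw',np.degrees([a,b]))
ax=P.mean(0)-.014*np.array([np.cos(a),np.sin(a),0]);print('axis',ax)
u=np.array([np.cos(a),np.sin(a),0]);v=np.array([-u[1],u[0],0])
print('pinhead',at([np.array((262,122))/5+[214.6,154.6]],.043,K,D,T),ax+.046*u-.0475*v)
s=at([(448.6,247.8)],.06,K,D,T)[0];l=at([(460,228.6)],.026,K,D,T)[0]
d=l-s;print('sleeve',s,l,np.linalg.norm(d[:2]),np.degrees(np.arctan2(d[1],d[0])))
ly=np.arctan2(d[1],d[0])
go([s[0],s[1],.25],ly+np.pi/2)
print(readout.state()['joints'])
E
```

```text
[[0.6155 0.2237 0.012 ]
 [0.6425 0.1262 0.012 ]
 [0.5115 0.088  0.012 ]
 [0.4829 0.1852 0.012 ]]
len 0.1372623727023861 0.10128249860205248
yaw [16.22858382 15.93967276]
axis [0.5496612  0.15186671 0.012     ]
pinhead [[0.60601799 0.12268945 0.043     ]] [0.60710313 0.119115   0.012     ]
sleeve [ 0.45540003 -0.29859064  0.06      ] [ 0.50086395 -0.3374819   0.026     ] 0.059828907165675224 -40.54471048431713
travel [ 0.5558 -0.3133 -0.0378] dr [-2.00e-04 -4.00e-04 -1.26e+00] cur y deg -63.94
travel [ 0.5558 -0.3133 -0.0378] dr [-4.0e-04  2.0e-04  7.4e-01] cur y deg -63.94
[-1.22160487e+00  4.91337293e-01  1.55917626e+00  2.83474742e-05
  1.09169585e+00 -1.05615121e-01]
```

```bash
python3 -m creep '{"travel":[[0.11,-0.06,-0.008],[0.22,-0.12,-0.016],[0.33,-0.18,-0.024],[0.44,-0.25,-0.03],[0.556,-0.313,-0.038]],"dr":[[0,0,0.11],[0,0,0.22],[0,0,0.33],[0,0,0.44],[0,0,0.55]],"grip":[85,85,85,85,85]}'; python3 - <<'E'
from h import *
go([.4554,-.2986,.25],np.radians(49.5))
E
```

```text
t: 0.82
position: [0.4495, -0.3068, 0.2498]
orientation: [3.077, -0.633, 0.0]
force: [0.9, -0.0, -0.5]
finger_gap: 0.0851
gripper_force: 0.0
travel [ 0.0043 -0.0197 -0.0005] dr [ 1.0000e-04  0.0000e+00 -1.8081e+00] cur y deg -113.23
travel [ 0.0043 -0.0197 -0.0005] dr [ 0.     -0.      0.1919] cur y deg -113.23
```

```bash
python3 -m creep '{"travel":[[0,0,0],[0,0,0],[0,0,0]],"dr":[[0,0,0.1],[0,0,0.19],[0,0,0.19]],"grip":[85,85,85]}'; python3 - <<'E'
from h import *
c,K,D,T=grab('wrist','w1.png');print(T.round(3))
print(proj([[.4554,-.2986,.06],[.501,-.3375,.026],[.41,-.269,.045]],K,D,T))
go([.4554,-.2986,.25],np.radians(49.5))
E
```

```text
t: 1.2
position: [0.4489, -0.3085, 0.2495]
orientation: [2.953, -1.073, -0.0]
force: [-1.0, 0.6, -0.3]
finger_gap: 0.0849
gripper_force: 0.0
[[-0.642 -0.724 -0.252  0.514]
 [-0.767  0.607  0.21  -0.364]
 [ 0.     0.328 -0.945  0.392]
 [ 0.     0.     0.     1.   ]]
[[311.89215926 174.09411455]
 [312.79504816 115.32849657]
 [318.26017451 214.69593899]]
travel [-0.0027 -0.0239 -0.001 ] dr [-1.0000e-04  0.0000e+00 -1.9926e+00] cur y deg -129.83
travel [-0.0027 -0.0239 -0.001 ] dr [0.     0.0001 0.0074] cur y deg -129.83
```

View pics/w1.png

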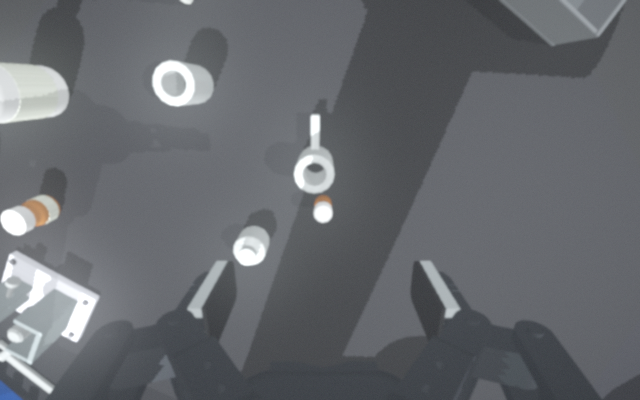

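The wrist view shows the sleeve rim at (314,171), the lug end at (315,115), the vial cap at (323,213), and the weight at (252,245). I'll go over the sleeve and look from closer.

```bash
python3 -m creep '{"travel":[[-0.003,-0.024,0.05],[-0.003,-0.024,0.1],[-0.003,-0.024,0.17],[-0.003,-0.024,0.17]],"dr":[[0,0,0.007],[0,0,0.007],[0,0,0.007],[0,0,0.007]],"grip":[85,85,85,85]}'; python3 - <<'E'
from h import *
c,K,D,T=grab('wrist','w2.png')
p=proj([[.4554,-.2986,.06],[.501,-.3375,.026],[.41,-.269,.045]],K,D,T);print(p)
x0,y0=(p[0]-[60,80]).astype(int);y0=max(y0,0);print(x0,y0)
cv2.imwrite('pics/w2c.png',cv2.resize(c[y0:y0+140,x0:x0+120,::-1],None,fx=4,fy=4,interpolation=cv2.INTER_CUBIC))
E
```

```text
t: 1.75
position: [0.4545, -0.2981, 0.1629]
orientation: [-2.946, 1.088, 0.006]
force: [0.1, -0.2, 0.5]
finger_gap: 0.0852
gripper_force: 0.0
[[322.31641549 197.36133471]
 [322.2617592  119.36690753]
 [329.94336764 246.67237497]]
262 117
```

View pics/w2c.png

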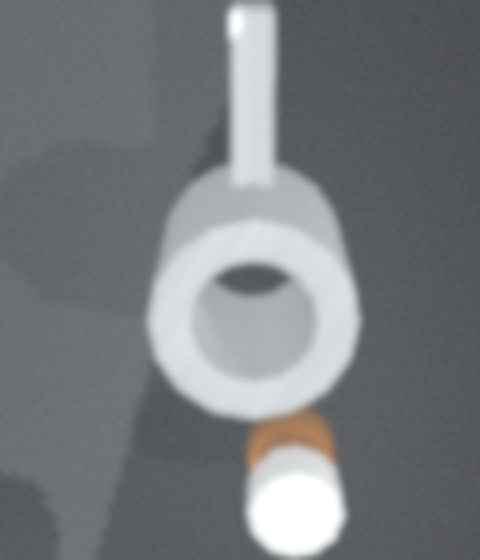

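The crop shows the rim centre at (254,320), the lug along x≈253 with its end at y≈4, and the vial cap at (296,507). I'll compute the grasp.

```bash
python3 - <<'E'
from h import *
c,K,D,T=grab('wrist')
f=lambda x,y:np.array([x,y])/4+[261.6,116.6]
s=at([f(254,319.5)],.06,K,D,T)[0];l=at([f(252.7,4)],.026,K,D,T)[0];d=l-s
a=np.degrees(np.arctan2(d[1],d[0]));print(s,np.linalg.norm(d[:2]),a,'vial',at([f(296,507)],.045,K,D,T))
M=R.from_rotvec(readout.state()['orientation']).as_matrix()
ll=at([f(253,4),f(253,180)],.026,K,D,T);e=ll[0]-ll[1];print('lug dir',np.degrees(np.arctan2(e[1],e[0])))
go([s[0],s[1],.038],np.radians(a+90))
E
```

```text
[ 0.45495748 -0.30120414  0.06      ] 0.06113578258028764 -40.3802087842516 vial [[ 0.40955483 -0.2754738   0.045     ]]
lug dir -40.46715402174411
travel [0.0019 0.0043 0.2547] dr [-4.0000e-04 -0.0000e+00  1.9978e+00] cur y deg -130.58
travel [0.0019 0.0043 0.2547] dr [ 0.     -0.0003 -0.0022] cur y deg -130.58
```

```bash
python3 -m creep '{"travel":[[0.002,0.0043,0.05],[0.002,0.0043,0.11],[0.002,0.0043,0.17],[0.002,0.0043,0.23],[0.002,0.0043,0.256]],"dr":[[0,0,0],[0,0,0],[0,0,0],[0,0,0],[0,0,0]],"grip":[85,85,85,85,85]}'; python3 -m creep '{"travel":[[0,0,0],[0,0,0],[0,0,0],[0,0,0],[0,0,0]],"dr":[[0,0,0],[0,0,0],[0,0,0],[0,0,0],[0,0,0]],"grip":[55,40,35,35,35]}' 60;python3 -m creep '{"travel":[[0,0,0],[0,0,0],[0,0,-0.02],[0,0,-0.08],[0,0,-0.16]],"dr":[[0,0,0],[0,0,0],[0,0,0],[0,0,0],[0,0,0]],"grip":[35,35,35,35,35]}' 60
```

```text
t: 2.48
position: [0.4551, -0.3012, 0.0366]
orientation: [2.946, -1.09, 0.001]
force: [-0.2, -0.5, -0.8]
finger_gap: 0.0848
gripper_force: 0.0
t: 3.1
position: [0.4554, -0.3012, 0.0382]
orientation: [2.945, -1.09, 0.004]
force: [-0.8, 1.8, 8.6]
finger_gap: 0.0425
gripper_force: 59.7
t: 3.72
position: [0.4544, -0.3005, 0.1177]
orientation: [-2.946, 1.091, 0.002]
force: [-0.2, -0.5, -2.9]
finger_gap: 0.0422
gripper_force: 61.5
```

Gripped (gap 42 mm, about 2.5 N lifted). Next I'll go to a standoff behind the housing, at height, with the lug turned to the housing's x.

```bash
python3 - <<'E'
from h import *
go([.473,.130,.20],np.radians(106.1))
E
```

```text
travel [-0.5328 -0.6776 -0.164 ] dr [9.0000e-04 4.0000e-04 1.3696e+00] cur y deg -130.64
travel [-0.5328 -0.6776 -0.164 ] dr [-4.000e-04  8.000e-04 -6.304e-01] cur y deg -130.64
```

```bash
python3 -m creep '{"travel":[[-0.05,-0.06,-0.08],[-0.12,-0.15,-0.164],[-0.19,-0.24,-0.164],[-0.26,-0.33,-0.164],[-0.32,-0.41,-0.164]],"dr":[[0,0,-0.08],[0,0,-0.17],[0,0,-0.26],[0,0,-0.35],[0,0,-0.44]],"grip":[35,35,35,35,35]}'; python3 -m creep '{"travel":[[0,0,0]],"dr":[[0,0,0]],"grip":[35]}';python3 - <<'E'
from h import *
go([.473,.130,.20],np.radians(106.1))
E
```

```text
t: 4.35
position: [0.4664, -0.0391, 0.1997]
orientation: [3.141, -0.021, 0.002]
force: [0.3, -0.1, -2.6]
finger_gap: 0.0424
gripper_force: 61.7
t: 4.47
position: [0.4665, -0.0383, 0.1995]
orientation: [-3.142, 0.019, -0.001]
force: [-0.1, -0.5, -2.7]
finger_gap: 0.0424
gripper_force: 61.9
travel [ 0.0089 -0.3367 -0.001 ] dr [-6.0000e-04 -1.0000e-04  1.8132e+00] cur y deg -90.71
travel [ 0.0089 -0.3367 -0.001 ] dr [ 0.     -0.0004 -0.1868] cur y deg -90.71
```

```bash
python3 -m creep '{"travel":[[0.003,-0.1,0],[0.006,-0.2,0],[0.009,-0.29,0],[0.009,-0.337,0],[0.009,-0.337,0]],"dr":[[0,0,-0.05],[0,0,-0.1],[0,0,-0.15],[0,0,-0.187],[0,0,-0.187]],"grip":[35,35,35,35,35]}'; python3 -m creep '{"travel":[[0,0,0],[0,0,0]],"dr":[[0,0,0],[0,0,0]],"grip":[35,35]}';python3 - <<'E'
from h import *
c,K,D,T=grab('wrist','w3.png')
cv2.imwrite('pics/w3c.png',cv2.resize(c[0:300,160:480,::-1],None,fx=2,fy=2,interpolation=cv2.INTER_CUBIC))
print(proj([[.5497,.1519,.082]],K,D,T))
E
```

```text
t: 5.1
position: [0.4744, 0.1279, 0.199]
orientation: [3.111, 0.433, 0.001]
force: [0.9, 0.1, -2.5]
finger_gap: 0.042
gripper_force: 62.1
t: 5.35
position: [0.4745, 0.1263, 0.1987]
orientation: [3.112, 0.428, 0.0]
force: [-0.4, -0.4, -2.2]
finger_gap: 0.0421
gripper_force: 62.1
[[316.54436082  97.68858712]]
```

View pics/w3c.png

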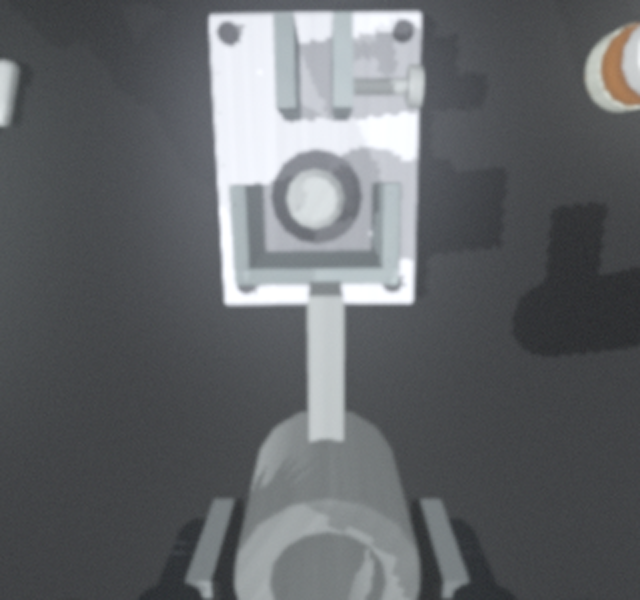

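The view shows the spindle top at crop (313,198), collar centre (317,197), and base corners (208,14), (421,11), (415,303) and (225,305). The pin head is at (415,87). The held lug runs from (327,294) to (327,440), and the rim spans x 235..420.

```bash
python3 - <<'E'
from h import *
c,K,D,T=grab('wrist','w3f.png')
f=lambda q:np.array(q,float)/2+[159.75,-.25]
s=readout.state();z=s['position'][2]-.0376;print(s['position'])
P=at(f([(208,14),(421,11),(415,303),(225,305)]),.012,K,D,T)
xd=(P[0]+P[1]-P[2]-P[3]);yd=(P[0]+P[3]-P[1]-P[2]);print('len',np.linalg.norm(xd)/2,np.linalg.norm(yd)/2)
a=np.arctan2(xd[1],xd[0]);b=np.arctan2(-yd[0],yd[1]);print('yaw',np.degrees([a,b]))
print('axis base',P.mean(0)-.014*np.array([np.cos(a),np.sin(a),0]))
print('spindle',at(f([(313.5,198)]),.081,K,D,T),'collar',at(f([(316.5,195.5)]),.052,K,D,T))
L=at(f([(327,294),(326.7,440)]),z+.026,K,D,T);e=L[0]-L[1];print('lug yaw',np.degrees(np.arctan2(e[1],e[0])),L)
u=e/np.linalg.norm(e);print('sleeve from lug end',L[0]-.06*u)
M=R.from_rotvec(s['orientation']).as_matrix();print('tool -x yaw',np.degrees(np.arctan2(-M[1,0],-M[0,0])),np.degrees(np.arctan2(M[1,1],M[0,1]))+90)
# full rim ellipse fit check: side extents
r=at(f([(235,575),(420,575)]),z+.06,K,D,T);print('rim mid',r.mean(0),np.linalg.norm(r[0]-r[1]))
print('pinhead',at(f([(416,87)]),.043,K,D,T))
E
python3 - <<'E'
import cv2
c=cv2.imread('pics/w3f.png')
o=cv2.hconcat([cv2.resize(c[60:140,280:360],None,fx=5,fy=5,interpolation=2),cv2.resize(c[240:320,280:360],None,fx=5,fy=5,interpolation=2)])
cv2.imwrite('pics/w3d.png',o)
E
```

```text
[0.47451108 0.12653835 0.19863541]
len 0.13763727017842695 0.09996526185743831
yaw [16.56169868 16.29908543]
axis base [0.54858006 0.1509389  0.012     ]
spindle [[0.54889917 0.15185494 0.081     ]] collar [[0.5494629  0.15124368 0.052     ]]
lug yaw 15.556214682516101 [[0.53086927 0.14125623 0.18703541]
 [0.4933199  0.13080319 0.18703541]]
sleeve from lug end [0.4730672  0.12516521 0.18703541]
tool -x yaw -164.30498252324787 15.695017363905706
rim mid [0.47531461 0.12555977 0.22103541] 0.041858639603389904
pinhead [[0.60488486 0.1218029  0.043     ]]
```

View pics/w3d.png

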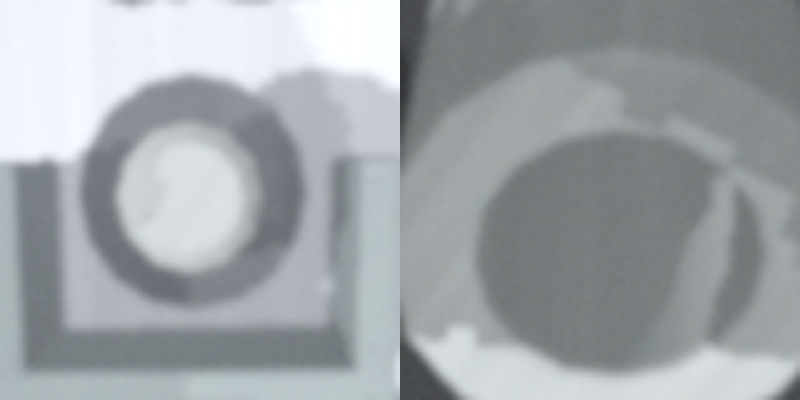

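The spindle is centred at crop (187,197), the collar at (192,190), and the bore at (220,251) in the right half. I'll combine these to get the shift over the spindle.

```bash
python3 - <<'E'
from h import *
c,K,D,T=grab('wrist')
s=readout.state();z=s['position'][2]-.0376
g=lambda x,y,oy:np.array([[280+x/5-.4,oy+y/5-.4]])
b=at(g(220,251.5,240),z+.06,K,D,T)[0];sp=at(g(186.5,197,60),.081,K,D,T)[0];co=at(g(192.5,190,60),.052,K,D,T)[0]
print('bore',b,'tcp',s['position'],'sp',sp,'co',co)
E
```

```text
bore [0.47402662 0.12527378 0.22102389] tcp [0.47449271 0.1266863  0.19862389] sp [0.54876709 0.15163969 0.081     ] co [0.54936819 0.15127845 0.052     ]
```

```bash
python3 - <<'E'
from h import *
go([.5493,.1527,.130],np.radians(106.4))
E
```

```text
travel [ 0.1581 -0.0096  0.1372] dr [-0.0000e+00 -1.0000e-04  1.9923e+00] cur y deg -74.29
travel [ 0.1581 -0.0096  0.1372] dr [ 0.0001 -0.     -0.0077] cur y deg -74.29
```

```bash
python3 -m creep '{"travel":[[0.06,-0.004,0],[0.12,-0.007,0],[0.158,-0.01,0.04],[0.158,-0.01,0.1],[0.158,-0.01,0.137]],"dr":[[0,0,-0.008],[0,0,-0.008],[0,0,-0.008],[0,0,-0.008],[0,0,-0.008]],"grip":[35,35,35,35,35]}'; python3 -m creep '{"travel":[[0,0,0],[0,0,0]],"dr":[[0,0,0],[0,0,0]],"grip":[35,35]}';python3 - <<'E'
from h import *
c,K,D,T=grab('wrist','w4.png')
cv2.imwrite('pics/w4c.png',cv2.resize(c[100:340,200:460,::-1],None,fx=2.4,fy=2.4,interpolation=cv2.INTER_CUBIC))
go([.5493,.1527,.130],np.radians(106.4))
E
```

```text
t: 6.12
position: [0.5488, 0.1533, 0.1286]
orientation: [3.109, 0.45, -0.002]
force: [-0.1, -0.1, -3.3]
finger_gap: 0.0422
gripper_force: 62.1
t: 6.38
position: [0.5495, 0.1535, 0.1308]
orientation: [3.109, 0.451, 0.002]
force: [0.5, -0.9, -2.2]
finger_gap: 0.042
gripper_force: 62.1
travel [-0.0009  0.0016  0.002 ] dr [ 1.4000e-03  3.0000e-04 -1.9989e+00] cur y deg -73.5
travel [-0.0009  0.0016  0.002 ] dr [ 0.0002 -0.0009  0.0011] cur y deg -73.5
```

View pics/w4c.png

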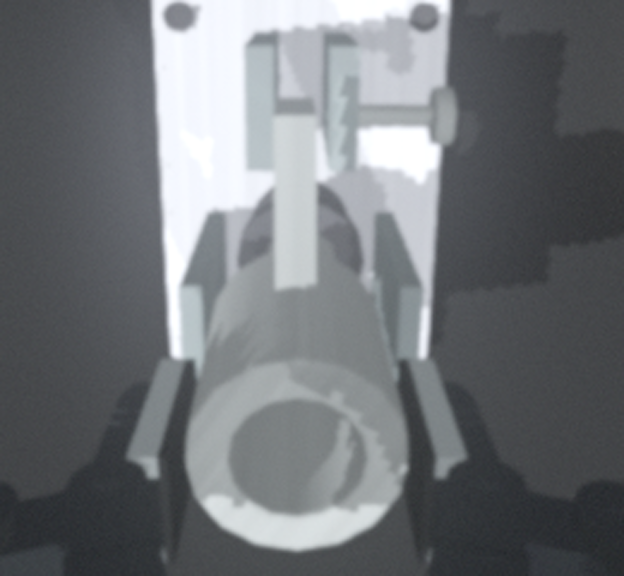

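The view shows the lug end at (295,113) and the cheek inner edges at x≈275 and 329. The guard walls' outer edges are at (182,288) and (420,288), and the bore centre is at (298,457). I'll compute the lateral offset.

```bash
python3 - <<'E'
from h import *
c,K,D,T=grab('wrist')
f=lambda q:np.array(q,float)/2.4+[199.7,99.7]
s=readout.state();p=s['position'];M=R.from_rotvec(s['orientation']).as_matrix();z=p[2]-.0376
def t(n,q,h):
    a=(at(f(q),h,K,D,T).mean(0)-p)@M;print(n,(a[:2]*1000).round(2))
t('lug end',[(295,113)],z+.026)
t('lug root',[(274,285),(316,285)],z+.026)
t('bore',[(298,457)],z+.06);t('rim',[(297,456)],z+.06)
t('fork inner',[(275,105),(329,105)],.07);t('fork outer',[(247,105),(357,105)],.07)
t('fork far end',[(247,45),(357,45)],.07);t('fork near',[(247,168),(357,168)],.07)
t('guard outer',[(182,288),(420,288)],.083)
t('pin axis',[(400,115)],.043)
print(p,s['force'])
E
```

```text
lug end [58.24  0.69]
lug root [20.07  0.66]
bore [-0.86  1.27]
rim [-0.64  1.08]
fork inner [51.94  2.49]
fork outer [51.95  2.49]
fork far end [67.8   2.45]
fork near [34.47  2.52]
guard outer [3.88 2.23]
pin axis [44.56 32.84]
[0.54950232 0.15363016 0.13107517] [-0.56583814  0.31552721 -2.79341088]
```

```bash
python3 -m creep '{"travel":[[-0.0006,0.0028,0],[-0.0006,0.0028,0.008],[-0.0006,0.0028,0.016],[-0.0006,0.0028,0.024],[-0.0006,0.0028,0.03]],"dr":[[0,0,0.001],[0,0,0.001],[0,0,0.001],[0,0,0.001],[0,0,0.001]],"grip":[35,35,35,35,35]}'; python3 -m creep '{"travel":[[0,0,0],[0,0,0]],"dr":[[0,0,0],[0,0,0]],"grip":[35,35]}'; python3 -c "
from rig import readout;s=readout.state();print(s['position'],s['force'],s['ft_torque'])"
```

```text
t: 7.1
position: [0.5493, 0.1522, 0.1147]
orientation: [3.109, 0.449, 0.0]
force: [-0.1, 0.2, -2.6]
finger_gap: 0.0428
gripper_force: 62.2
t: 7.35
position: [0.5493, 0.1522, 0.1151]
orientation: [3.109, 0.449, 0.0]
force: [0.8, -0.1, -3.5]
finger_gap: 0.0421
gripper_force: 62.1
[0.54926109 0.15223924 0.11508109] [ 0.80937011 -0.05907173 -3.45177348] [ 0.02367888 -0.15298896  0.03940023]
```

The underside is about 4 mm below the spindle top with no contact force. Continuing slowly.

```bash
python3 -m creep '{"travel":[[0,0,0.006],[0,0,0.012],[0,0,0.018],[0,0,0.022],[0,0,0.022]],"dr":[[0,0,0],[0,0,0],[0,0,0],[0,0,0],[0,0,0]],"grip":[35,35,35,35,35]}'; python3 -c "
from rig import readout;s=readout.state();print(s['position'],s['force'],s['ft_torque'])"
```

```text
t: 7.98
position: [0.5492, 0.1522, 0.1039]
orientation: [3.109, 0.449, -0.0]
force: [1.0, 0.6, -4.2]
finger_gap: 0.0421
gripper_force: 62.1
[0.54920771 0.15221462 0.103863  ] [ 0.97343119  0.59087654 -4.20554147] [ 0.07518916 -0.2336301   0.02369403]
```

```bash
python3 -m creep '{"travel":[[0,0,0.006],[0,0,0.012],[0,0,0.018],[0,0,0.021],[0,0,0.021]],"dr":[[0,0,0],[0,0,0],[0,0,0],[0,0,0],[0,0,0]],"grip":[35,35,35,35,35]}'; python3 -m creep '{"travel":[[0,0,0.002],[0,0,0.004],[0,0,0.004]],"dr":[[0,0,0],[0,0,0],[0,0,0]],"grip":[35,35,35]}';python3 -m creep '{"travel":[[0,0,0.002],[0,0,0.004],[0,0,0.004]],"dr":[[0,0,0],[0,0,0],[0,0,0]],"grip":[35,35,35]}'
```

```text
t: 8.6
position: [0.5492, 0.1522, 0.0934]
orientation: [3.109, 0.449, -0.0]
force: [1.6, 0.7, -3.0]
finger_gap: 0.0422
gripper_force: 62.1
t: 8.98
position: [0.5492, 0.1522, 0.0915]
orientation: [3.109, 0.449, 0.0]
force: [1.7, -0.0, -1.6]
finger_gap: 0.0418
gripper_force: 62.1
t: 9.35
position: [0.5492, 0.1522, 0.0895]
orientation: [3.109, 0.449, 0.0]
force: [2.0, 0.1, -3.8]
finger_gap: 0.0423
gripper_force: 62.2
```

```bash
python3 -m creep '{"travel":[[0,0,0.002],[0,0,0.004],[0,0,0.004]],"dr":[[0,0,0],[0,0,0],[0,0,0]],"grip":[35,35,35]}';python3 -m creep '{"travel":[[0,0,0.001],[0,0,0.003],[0,0,0.003]],"dr":[[0,0,0],[0,0,0],[0,0,0]],"grip":[35,35,35]}'; python3 -c "
from rig import readout;s=readout.state();print(s['position'],s['force'],s['ft_torque'])"
```

```text
t: 9.72
position: [0.5492, 0.1522, 0.0875]
orientation: [3.109, 0.449, -0.0]
force: [1.7, -0.2, -2.0]
finger_gap: 0.0424
gripper_force: 62.2
t: 10.1
position: [0.5493, 0.1523, 0.0863]
orientation: [3.109, 0.449, 0.001]
force: [0.9, 1.7, 4.9]
finger_gap: 0.0426
gripper_force: 62.7
[0.54932207 0.15227034 0.08630646] [0.86127851 1.74097775 4.89474769] [ 0.01629006 -0.14450801  0.03878152]
```

```bash
python3 -m creep '{"travel":[[0,0,0.001],[0,0,0.002],[0,0,0.002]],"dr":[[0,0,0],[0,0,0],[0,0,0]],"grip":[35,35,35]}'; python3 -c "
from rig import readout;s=readout.state();print(s['position'],s['force'],s['ft_torque'])"
```

```text
t: 10.48
position: [0.5493, 0.1523, 0.0851]
orientation: [3.109, 0.449, 0.0]
force: [1.9, 0.1, 4.2]
finger_gap: 0.0423
gripper_force: 62.7
[0.54928984 0.15225347 0.08509223] [1.93139465 0.12285555 4.18207991] [ 0.13684183 -0.29564213  0.04116629]
```

```bash
python3 -m creep '{"travel":[[0,0,0],[0,0,0],[0,0,0],[0,0,-0.03],[0,0,-0.08]],"dr":[[0,0,0],[0,0,0],[0,0,0],[0,0,0],[0,0,0]],"grip":[46,52,60,60,60]}'; python3 -m creep '{"travel":[[0,0,0],[0,0,0],[0,0,0],[0,0,0],[0,0,0]],"dr":[[0,0,0],[0,0,0],[0,0,0],[0,0,0],[0,0,0]],"grip":[28,28,28,28,28]}'; python3 - <<'E'
from h import *
c,K,D,T=grab('wrist','w5.png')
cv2.imwrite('pics/w5c.png',cv2.resize(c[100:340,200:460,::-1],None,fx=2.4,fy=2.4,interpolation=cv2.INTER_CUBIC))
s=readout.state();print(s['position'],s['force'],s['finger_gap'])
E
```

```text
t: 11.1
position: [0.5489, 0.1521, 0.1258]
orientation: [3.109, 0.448, -0.002]
force: [-0.1, -0.0, -0.2]
finger_gap: 0.0604
gripper_force: 0.0
t: 11.72
position: [0.5491, 0.1522, 0.1247]
orientation: [3.109, 0.449, -0.001]
force: [-0.4, -0.0, 0.1]
finger_gap: 0.0279
gripper_force: 0.0
[0.54910947 0.15219491 0.12481017] [ 0.02072261 -0.63513482  0.43981294] 0.02818437290500123
```

View pics/w5c.png

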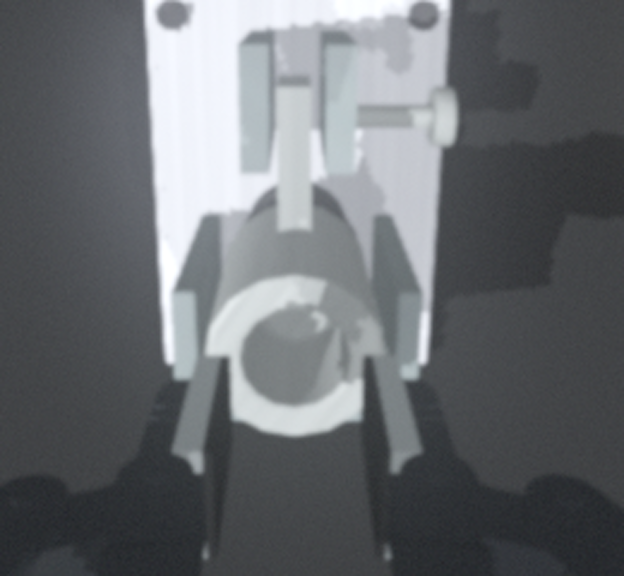

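The sleeve is on the spindle with its lug between the cheeks, rim centre (295,355), and the fingers stand over the rim on both sides. Now I'll press.

```bash
python3 -m creep '{"travel":[[0,0,0.01],[0,0,0.02],[0,0,0.03],[0,0,0.036],[0,0,0.036]],"dr":[[0,0,0],[0,0,0],[0,0,0],[0,0,0],[0,0,0]],"grip":[28,28,28,28,28]}'; python3 -m creep '{"travel":[[0,0,0.005],[0,0,0.01],[0,0,0.015],[0,0,0.02],[0,0,0.02]],"dr":[[0,0,0],[0,0,0],[0,0,0],[0,0,0],[0,0,0]],"grip":[28,28,28,28,28]}'
```

```text
t: 12.4
position: [0.5491, 0.1522, 0.1068]
orientation: [3.109, 0.449, -0.001]
force: [-1.1, 0.7, 1.2]
finger_gap: 0.0278
gripper_force: 0.0
t: 13.02
position: [0.5491, 0.1522, 0.0967]
orientation: [3.109, 0.449, -0.001]
force: [0.4, 0.6, -0.1]
finger_gap: 0.0282
gripper_force: 0.2
```

```bash
python3 - <<'E'
from h import *
c,K,D,T=grab('wrist','w6.png')
s=readout.state();M=R.from_rotvec(s['orientation']).as_matrix()
T5=T.copy();T5[:3,3]+=np.array([.5491,.1522,.1248])-s['position']
f=lambda q:np.array(q,float)/2.4+[199.7,99.7]
for z in(.11,.105,.10,.095,.09):
  a=at(f([(241,355),(361,355)]),z,K,D,T5);b=at(f([(277,228),(312,228)]),z-.034,K,D,T5)
  e=(at(f([(295,356)]),z,K,D,T5)[0]-[.5491,.1522,z])@M*1000
  print(z,'bore',np.linalg.norm(a[0]-a[1]),'lug w',np.linalg.norm(b[0]-b[1]),e[:2])
print(s['position'],s['force'])
cv2.imwrite('pics/w6c.png',cv2.resize(c[100:340,200:460,::-1],None,fx=2.4,fy=2.4,interpolation=cv2.INTER_CUBIC))
E
```

```text
0.11 bore 0.028121473273663627 lug w 0.009376684693559586 [0.74621178 0.58351893]
0.105 bore 0.02901489036383255 lug w 0.009621658273768608 [-1.92242526  0.57248531]
0.1 bore 0.029908307454001526 lug w 0.009866631853977608 [-4.5910623   0.56145168]
0.095 bore 0.030801724544170506 lug w 0.010111605434186603 [-7.25969935  0.55041806]
0.09 bore 0.03169514163433945 lug w 0.010356579014395599 [-9.92833639  0.53938444]
[0.54900494 0.15219243 0.09673013] [-0.45220117 -0.30422863  0.04050591]
```

```bash
python3 -m creep '{"travel":[[0,0,0.002],[0,0,0.004],[0,0,0.004]],"dr":[[0,0,0],[0,0,0],[0,0,0]],"grip":[28,28,28]}'; python3 -m creep '{"travel":[[0,0,0.002],[0,0,0.004],[0,0,0.004]],"dr":[[0,0,0],[0,0,0],[0,0,0]],"grip":[28,28,28]}'; python3 - <<'E'
import cv2,numpy as np
for n in('w5','w6'):
    c=cv2.imread(f'pics/{n}.png',0);print(n,c[110:210:2,320:325].mean(1).astype(int).tolist())
E
```

```text
t: 13.45
position: [0.5491, 0.1522, 0.095]
orientation: [3.109, 0.449, -0.0]
force: [-1.0, 0.1, 1.9]
finger_gap: 0.0281
gripper_force: 1.2
t: 13.82
position: [0.5491, 0.1522, 0.0929]
orientation: [3.109, 0.449, -0.0]
force: [-1.3, -0.1, 2.1]
finger_gap: 0.0279
gripper_force: 1.1
w5 [213, 184, 181, 180, 181, 180, 181, 181, 181, 181, 175, 150, 146, 182, 204, 204, 205, 204, 205, 204, 205, 204, 204, 204, 204, 204, 204, 203, 204, 203, 203, 203, 203, 203, 203, 203, 203, 202, 202, 201, 202, 203, 193, 149, 136, 137, 136, 136, 136, 136]
w6 [234, 214, 179, 174, 175, 174, 174, 175, 175, 175, 175, 174, 161, 139, 138, 161, 190, 196, 197, 198, 192, 181, 184, 191, 195, 196, 198, 191, 181, 182, 187, 191, 196, 196, 184, 178, 194, 197, 197, 196, 196, 196, 196, 195, 195, 196, 194, 177, 137, 130]
```

```bash
python3 - <<'E'
from h import *
c,K,D,T=grab('wrist','w7.png');s=readout.state();M=R.from_rotvec(s['orientation']).as_matrix()
ax=np.array([.5491,.1522,0]);u=M[:,0]
for n,tz in(('w5',.1248),('w6',.0967),('w7',s['position'][2])):
    g=cv2.imread(f'pics/{n}.png',0)[:,320:325].mean(1)
    T2=T.copy();T2[2,3]+=tz-s['position'][2]
    i=np.arange(170,225);d=np.diff(g);root=i[np.argmin(d[i])];e=np.arange(112,160);end=e[np.argmax(d[e])]
    print(n,root,end,[(round(z,3),proj([ax+.022*u+[0,0,z+.026],ax+.06*u+[0,0,z+.026]],K,D,T2)[:,1].round(1).tolist()) for z in(.05,.045,.04,.035,.03)])
cv2.imwrite('pics/w7c.png',cv2.resize(c[100:340,200:460,::-1],None,fx=2.4,fy=2.4,interpolation=cv2.INTER_CUBIC))
E
```

```text
w5 195 135 [(0.05, [193.2, 133.4]), (0.045, [190.9, 132.4]), (0.04, [188.6, 131.4]), (0.035, [186.4, 130.4]), (0.03, [184.4, 129.5])]
w6 204 140 [(0.05, [208.9, 140.4]), (0.045, [205.8, 139.0]), (0.04, [202.8, 137.7]), (0.035, [200.0, 136.4]), (0.03, [197.3, 135.2])]
w7 204 140 [(0.05, [211.4, 141.6]), (0.045, [208.1, 140.1]), (0.04, [205.1, 138.7]), (0.035, [202.1, 137.4]), (0.03, [199.3, 136.1])]
```

The lug's image rows show that the sleeve is riding down with the fingers, with its underside now at about 33 mm. I'll press on to the stop.

```bash
python3 -m creep '{"travel":[[0,0,0.002],[0,0,0.004],[0,0,0.004]],"dr":[[0,0,0],[0,0,0],[0,0,0]],"grip":[28,28,28]}'; python3 -m creep '{"travel":[[0,0,0.002],[0,0,0.004]],"dr":[[0,0,0],[0,0,0]],"grip":[28,28]}';  python3 -m creep '{"travel":[[0,0,0.002],[0,0,0.002]],"dr":[[0,0,0],[0,0,0]],"grip":[28,28]}'
```

```text
t: 14.25
position: [0.5491, 0.1522, 0.0909]
orientation: [3.109, 0.449, -0.0]
force: [-1.5, -0.9, 1.9]
finger_gap: 0.0276
gripper_force: 1.1
t: 14.5
position: [0.5495, 0.1523, 0.0896]
orientation: [3.109, 0.449, 0.001]
force: [-4.3, 0.3, 18.5]
finger_gap: 0.0278
gripper_force: 8.8
t: 14.75
position: [0.5496, 0.1524, 0.0896]
orientation: [3.109, 0.449, 0.003]
force: [-5.1, -0.7, 19.5]
finger_gap: 0.0284
gripper_force: 10.1
```

Pressed home: 19 N at the stop, with the fingertips at z≈0.090. Next, lift off and go to the pin, with shut fingers turned so that tool x is the housing's +y.

```bash
python3 -m creep '{"travel":[[0,0,0],[0,0,-0.02],[0,0,-0.1],[0,0,-0.18],[0,0,-0.22]],"dr":[[0,0,0],[0,0,0],[0,0,0],[0,0,0],[0,0,0]],"grip":[28,28,28,20,0]}'; python3 -m creep '{"travel":[[0,0,0],[0,0,0]],"dr":[[0,0,0],[0,0,0]],"grip":[0,0]}' 100; python3 - <<'E'
from h import *
c,K,D,T=grab('wrist','w8.png');s=readout.state();M=R.from_rotvec(s['orientation']).as_matrix()
a=np.radians(16.4);u=np.array([np.cos(a),np.sin(a),0]);v=np.array([-u[1],u[0],0]);ax=np.array([.5492,.1522,0])
go(ax+.046*u-.074*v+[0,0,.2],a)
cv2.imwrite('pics/w8c.png',cv2.resize(c[80:320,180:440,::-1],None,fx=2.4,fy=2.4,interpolation=cv2.INTER_CUBIC))
E
```

```text
t: 15.38
position: [0.5496, 0.1523, 0.2001]
orientation: [3.109, 0.449, 0.004]
force: [-0.8, 0.4, -0.2]
finger_gap: 0.0028
gripper_force: 0.0
t: 15.62
position: [0.5488, 0.1522, 0.197]
orientation: [3.109, 0.449, -0.002]
force: [-0.4, -0.1, -0.2]
finger_gap: 0.0005
gripper_force: 0.0
travel [ 0.0928  0.1482 -0.0065] dr [-9.000e-04  8.000e-04 -9.998e-01] cur y deg -73.58
travel [ 0.0928  0.1482 -0.0065] dr [8.0000e-04 9.0000e-04 1.0002e+00] cur y deg -73.58
```

View pics/w8c.png

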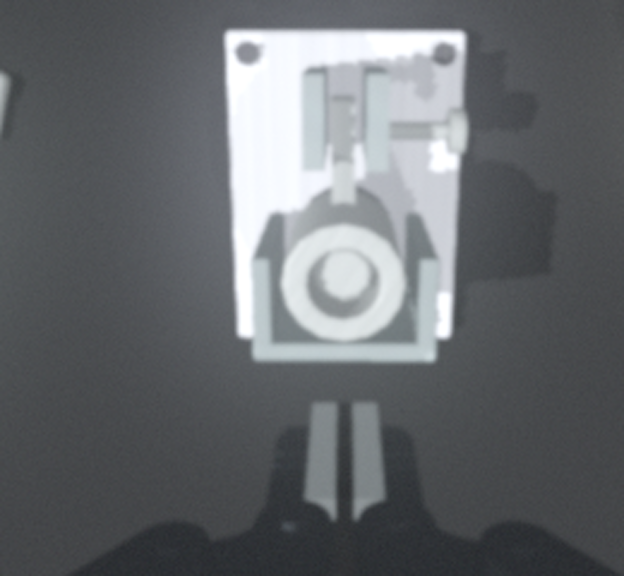

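The sleeve is home with its lug low between the cheeks, and the pin head is at crop (458,131). I'll check the pin's position and start the move.

```bash
python3 - <<'E'
from h import *
c,K,D,T=grab('wrist')
f=lambda q:np.array(q,float)/2.4+[179.7,79.7]
a=np.radians(16.4);u=np.array([np.cos(a),np.sin(a),0]);v=np.array([-u[1],u[0],0])
P=at(f([(465,131)]),.043,K,D,T)[0];r=at(f([(343,283)]),.09,K,D,T)[0];d=P-r
print('rim',r,'head outer',P,d@u,d@v)
E
python3 -m creep '{"travel":[[0.02,0.03,0],[0.04,0.06,0],[0.06,0.09,0],[0.08,0.12,0],[0.093,0.148,0]],"dr":[[0,0,-0.11],[0,0,-0.22],[0,0,-0.33],[0,0,-0.44],[0,0,-0.55]],"grip":[0,0,0,0,0]}'; python3 -m creep '{"travel":[[0,0,0],[0,0,0],[0,0,0],[0,0,0],[0,0,0]],"dr":[[0,0,-0.11],[0,0,-0.22],[0,0,-0.33],[0,0,-0.45],[0,0,-0.45]],"grip":[0,0,0,0,0]}'; python3 - <<'E'
from h import *
a=np.radians(16.4);u=np.array([np.cos(a),np.sin(a),0]);v=np.array([-u[1],u[0],0]);ax=np.array([.5492,.1522,0])
go(ax+.046*u-.074*v+[0,0,.032],a)
E
```

```text
rim [0.54787342 0.15146528 0.09      ] head outer [0.60595407 0.11901118 0.043     ] 0.0465544400760072 -0.04753225010165243
t: 16.35
position: [0.615, 0.0939, 0.1968]
orientation: [-2.631, -1.716, 0.002]
force: [1.6, -0.1, -0.4]
finger_gap: -0.0003
gripper_force: 0.0
t: 16.98
position: [0.6145, 0.0944, 0.1971]
orientation: [-1.882, -2.514, 0.001]
force: [0.2, -0.5, 0.5]
finger_gap: -0.0001
gripper_force: 0.0
travel [-3.000e-04 -2.000e-04  3.302e-01] dr [-0.0009 -0.0002 -0.0006] cur y deg 16.35
travel [-3.000e-04 -2.000e-04  3.302e-01] dr [-3.0000e-04  1.4000e-03  1.9994e+00] cur y deg 16.35
```

```bash
python3 -m creep '{"travel":[[0,0,0.08],[0,0,0.17],[0,0,0.26],[0,0,0.32],[0,0,0.33]],"dr":[[0,0,0],[0,0,0],[0,0,0],[0,0,0],[0,0,0]],"grip":[0,0,0,0,0]}'; python3 -m creep '{"travel":[[0.007,0,0],[0.014,0,0],[0.021,0,0],[0.028,0,0],[0.034,0,0]],"dr":[[0,0,0],[0,0,0],[0,0,0],[0,0,0],[0,0,0]],"grip":[0,0,0,0,0]}';python3 -m creep '{"travel":[[0.006,0,0],[0.012,0,0],[0.018,0,0],[0.024,0,0],[0.03,0,0]],"dr":[[0,0,0],[0,0,0],[0,0,0],[0,0,0],[0,0,0]],"grip":[0,0,0,0,0]}'
```

```text
t: 17.6
position: [0.6136, 0.0943, 0.0308]
orientation: [-1.884, -2.51, 0.004]
force: [0.7, -0.6, 0.4]
finger_gap: 0.0002
gripper_force: 0.0
t: 18.23
position: [0.6099, 0.1109, 0.0334]
orientation: [1.881, 2.516, 0.0]
force: [0.6, -3.6, 1.9]
finger_gap: 0.0
gripper_force: 1.6
t: 18.85
position: [0.6058, 0.1253, 0.0331]
orientation: [1.881, 2.516, 0.0]
force: [2.2, -2.4, 2.2]
finger_gap: 0.0003
gripper_force: 1.6
```

```bash
python3 -m creep '{"travel":[[0.005,0,0],[0.01,0,0],[0.014,0,0],[0.014,0,0]],"dr":[[0,0,0],[0,0,0],[0,0,0],[0,0,0]],"grip":[0,0,0,0]}';python3 -m creep '{"travel":[[0.002,0,0],[0.004,0,0]],"dr":[[0,0,0],[0,0,0]],"grip":[0,0]}';python3 -m creep '{"travel":[[0.002,0,0],[0.004,0,0]],"dr":[[0,0,0],[0,0,0]],"grip":[0,0]}'
```

```text
t: 19.35
position: [0.6033, 0.132, 0.0329]
orientation: [-1.881, -2.515, 0.001]
force: [0.4, -0.1, -0.1]
finger_gap: 0.0003
gripper_force: 0.3
t: 19.6
position: [0.6029, 0.1336, 0.0329]
orientation: [-1.881, -2.516, 0.001]
force: [1.0, -2.3, 1.1]
finger_gap: -0.0002
gripper_force: 1.5
t: 19.85
position: [0.6027, 0.1342, 0.0329]
orientation: [1.88, 2.515, -0.002]
force: [4.2, -19.3, -1.3]
finger_gap: 0.0
gripper_force: 9.6
```

A force jump came at housing y −32.4 mm, where −32.5 was expected, so the pin is seated. Backing off.

```bash
python3 -m creep '{"travel":[[0.001,0,0],[0.001,0,0],[-0.03,0,0],[-0.08,0,0],[-0.08,0,0]],"dr":[[0,0,0],[0,0,0],[0,0,0],[0,0,0],[0,0,0]],"grip":[0,0,0,0,0]}';python3 -m creep '{"travel":[[0,0,-0.1],[0,0,-0.2],[0,0,-0.3],[0,0,-0.34],[0,0,-0.34]],"dr":[[0,0,0],[0,0,0],[0,0,0],[0,0,0],[0,0,0]],"grip":[0,0,0,0,0]}'; python3 - <<'E'
from h import *
c,K,D,T=grab('wrist','w9.png')
a=np.radians(16.4);u=np.array([np.cos(a),np.sin(a),0]);v=np.array([-u[1],u[0],0]);ax=np.array([.5485,.1517,0])
g=cv2.cvtColor(c,cv2.COLOR_RGB2GRAY)
ys=np.arange(-.055,-.010,.0015)
for z,n in((.043,'pin line'),):
    p=proj([ax+.046*u+y*v+[0,0,z] for y in ys],K,D,T)
    print(n,[(round(y*1000,1),int(cv2.getRectSubPix(g,(3,3),(float(q[0]),float(q[1]))).mean())) for y,q in zip(ys,p)])
E
```

```text
t: 20.48
position: [0.6141, 0.096, 0.033]
orientation: [-1.884, -2.514, 0.0]
force: [0.2, 0.6, 0.3]
finger_gap: -0.0001
gripper_force: 0.0
t: 21.1
position: [0.614, 0.0979, 0.2044]
orientation: [1.88, 2.515, 0.003]
force: [0.1, -0.1, 0.1]
finger_gap: 0.0003
gripper_force: 0.0
pin line [(np.float64(-55.0), 52), (np.float64(-53.5), 53), (np.float64(-52.0), 53), (np.float64(-50.5), 53), (np.float64(-49.0), 54), (np.float64(-47.5), 55), (np.float64(-46.0), 72), (np.float64(-44.5), 111), (np.float64(-43.0), 144), (np.float64(-41.5), 154), (np.float64(-40.0), 155), (np.float64(-38.5), 156), (np.float64(-37.0), 156), (np.float64(-35.5), 156), (np.float64(-34.0), 156), (np.float64(-32.5), 156), (np.float64(-31.0), 156), (np.float64(-29.5), 157), (np.float64(-28.0), 157), (np.float64(-26.5), 157), (np.float64(-25.0), 155), (np.float64(-23.5), 144), (np.float64(-22.0), 130), (np.float64(-20.5), 129), (np.float64(-19.0), 140), (np.float64(-17.5), 149), (np.float64(-16.0), 152), (np.float64(-14.5), 152), (np.float64(-13.0), 152), (np.float64(-11.5), 146)]
```

The pixel profile along the pin's line puts the head's outer edge at y ≈ −22 mm, so the pin is seated.

```bash
python3 -c "
from rig import sign_off;print(sign_off())"
```

```text
the job is handed in; nothing more can be done
None
```

I handed the job in at about 21 s. The sleeve was pressed home (19 N at the stop) and the pin pushed in until its head met the cheek. The only check after that was a wrist-camera brightness profile along the pin's line, and the hand-in returned no verdict.

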